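# Pack a soap bar and snap the case lid shut

## Robot

A 7-joint arm with a two-finger parallel gripper is mounted at the origin on the work surface. World frame = base frame: x ahead of the robot, y to its left, z up, the work surface at z = 0. Lengths are in m, angles in rad, forces in N, time in s.
With the tool pointing down it reaches from about 0.375 to 0.925 m from the base axis. Payload 3.1 kg.
Tool frame: the origin (TCP) lies midway between the tips of the shut fingers; the grasp point (between the pads) lies 19 mm behind it; x points along the fingers, z is the direction in which the jaws open and shut, and the axes are right-handed (so a half turn about x gives the same grasp; the last joint's range is limited). The gripper opens to 85 mm and grips with 20 to 120 N. Pads are 22 mm wide; open, the fingers measure 114 mm over their backs; the gripper's body (76 mm by 85 mm) begins 54 mm behind the grasp point. The pads swing forward as they close: fully open they stand 13 mm farther back than shut.
Start: joints at [1.088, 0.383, 0.044, 1.598, -0.018, 1.161, -0.05], TCP at [0.244, -0.602, 0.231] pointing down, gripper open.
Joint ranges: [-2.61, 2.61], [-0.41, 2.15], [-1.48, 1.57], [0, 2.5], [-1.57, 4.71], [0.05, 1.97], [-2.85, 2.85]. Speed limits (rad/s): [2.79, 2.79, 3.14, 3.14, 3.14, 3.14, 3.14].

## Interface

Orientations are given as a unit quaternion [x, y, z, w].
In Python, from station import arm, snapshot, calibration, boxes_of gives the robot as it stands.
- The arm moves only by the shell command python3 -m inch 'ROWS' [OPENING] [FORCE]. ROWS is text: rows parted by semicolons, each of 6 numbers parted by spaces: the shift along the tool's x, y, z in units of 50 mm (1.0 is 50 mm), then the turn, a rotation vector about the tool's x, y, z in units of 6 degrees (1.0 is 6 degrees). In form: dx dy dz rx ry rz; .... A call has 1 to 10 rows; each row shifts and turns the commanded pose from where the row before left it, along the tool's axes as they then stand; what a row does not reach is not made up. A row lasts 1/10 s, in which the tool goes at most 50 mm and 8.59 degrees, less where a joint would pass 70% of its speed; a pose out of reach is approached as far as the arm can. A call is refused whole if a number of a shift passes 1 or a number of a turn 1, either way. A call with a gripper value outside its range is refused whole. OPENING is the finger opening in mm, from 0 to 85.4, set as the call begins (- or left out, the last holds). The fingers move at their own pace and stop on an object; FORCE is the grip in N (left out, the last holds). Time passes only in rows, so rows that do not move let the fingers close. It gives the time, the measured TCP pose, the force and the opening at its end, in the units of the state.
- arm.get_state(): the state, without advancing time (a new reading comes with each control period).
- snapshot(name): name is "side" or "top"; returns the picture (400x640x3 uint8, blue, green, red); there is no depth.
- calibration(name): a dict with "intrinsics" (3x3 intrinsics, pixels), "view" (4x4, takes a point from world to camera coordinates). Camera axes: x right, y up, looking along -z (the intrinsics and any distortion apply to the point x, -y, -z); pixel columns grow to the right and rows downward; lengths in m; the calibration is good to about 2 mm. A picture is of the moment at which its call begins. calibration takes no time and is no camera call.
- arm.sign_off(): hands the job in, once; it reports no verdict.
Trained networks look in the newest picture that a camera, given by its name, has taken for a name from the list of things; names that differ only in an ending like _2 or _b are one class to them, and where a whole thing is asked for, a point or a joint stands for the part that bears it (a point fixed in the world has none). Each returns a list of dicts, best first, with "p" (0 to 1); they miss things now and then, are a little off and sometimes report something else, mostly with a low value. They report only what shows in the picture. A call takes as long as a camera call. They do not tell look-alikes from the thing itself.
- boxes_of(camera, query): "box" ([left, top, right, bottom] in pixels, round what is visible of it).
The state is a dict: "t": time; "joint_positions": joint angles; "joint_vel": joint speeds; "joint_efforts": joint torques, N m; "ee_pos": TCP position; "tcp_rot": TCP orientation; "ft_force": force on the tool from outside, world axes, zero at the start; "wrist_torque": the same for the moment, N m; "grip_width": opening from 0.0 (shut) to 1.0 (fully open).
Only numpy, scipy, OpenCV 4.12 (cv2) and the standard library are available. Lean on these libraries where they do the work, as an engineer would, in place of code of your own. Each camera call takes 0.05 s, during which the arm holds its last target. There are 200 camera calls.

## Task

Pack the loose bar of soap: lay it flat in the open plastic case that stands on the wooden packing block, then put the lid on and push it straight down until the snap hooks at both ends have clicked over it, and let go. Push with feeling: the hooks need a firm push of some 12 to 18 N, but more than 30 N on the case breaks it. Leave everything else on the bench where it is.

Things in the scene. Friction and masses are not known exactly. Their poses are not given: they have to be found in the camera images.
- soap: The bar to pack: a plain olive-green soap brick lying flat and alone on the bench, 80 (x) x 46 (y) x 28 mm high, about 110 g. Origin: centre of its underside; x along its length.
- case: Open cream plastic case on rubber cushions on a dark wood block (150 x 80 x 18 mm, fixed): cannot slide or turn, sinks a few mm when pushed down. Origin: centre of its underside (24 mm above the bench); x along its length, z up. Floor top at z = 5 mm; end walls: inner faces x = +-48, tops z = 36 mm; low side lips: inner faces y = +-27, tops z = 13 mm. The soap lies between them.
- seat (a point): Where the lid's origin is once clicked home: 37 mm above the case's origin; axes as the case; lengths parallel, either way round. A black rubber strip on each end wall (tops 40 mm above the case's origin) must be squeezed about 3 mm before the hooks can snap over, and then holds the lid up against the hooks. The seat sinks with the case under the push, by an amount to be felt, not known.
- nose_near (a point): Tip of the nose, at its flat underside, of the springy upright hook at the case's -x end: 56 mm from the case's centre, z = 42.2 mm of the case. Hook 16 mm wide, foot outside the end wall. From 3 mm above this point a lead-in slope rises outward to the hook's top (62.5 mm from centre, z = 57 mm). The lid must spread each hook about 3 mm to pass; it then springs back over the lid.
- nose_far (a point): Tip of the nose, at its flat underside, of the springy upright hook at the case's +x end: 56 mm from the case's centre, z = 42.2 mm of the case. Hook 16 mm wide, foot outside the end wall. From 3 mm above this point a lead-in slope rises outward to the hook's top (62.5 mm from centre, z = 57 mm). The lid must spread each hook about 3 mm to pass; it then springs back over the lid.
- lid: Cream plastic lid lying flat, 90 g: plate 128 (x) x 66 (y) x 5 mm; in the middle of each short end a notch 22 mm wide, 5 mm deep (notch floors x = +-59 mm) that clears the hook. On top a straight grip rib along x, 60 long, 14 wide, from z = 5 to z = 33 mm. Origin: centre of the plate's underside; z up.
- hook_near (a joint): Lean of the hook at the case's -x end, rad: 0 = upright (rest, or clicked), grows to about 0.09 as the lid spreads it outward.
- hook_far (a joint): The same for the hook at the case's +x end.
- stamp: Bystander: turned wooden hand stamp, 57 mm tall, 36 mm across. Origin: centre of its underside.
- offcut: Bystander: small pale soap cube, 36 x 36 x 34 mm. Origin: centre of its underside.
- block: Bystander: large square soap block, 90 x 90 x 60 mm. Origin: centre of its underside.
- jar: Bystander: amber jar with a metal cap, 60 mm across, 75 mm tall. Origin: centre of its underside.
- brush: Bystander: wooden brush, 190 mm long, 20 mm high, lying flat towards the right side of the bench.
There are look-alikes about, which are no part of the job. Of the things like the part that bears case, leave any that is pink; of the rest the smaller one is meant. There is more than one size of the soap; the one meant has the size given above.

How it is judged:
On the way:
1. the bar lies flat in the case, let go, with the lid not yet on (horizontal distance between soap and case below 0.014 m and z of soap in the frame of case between 0 and 0.009 m and angle between soap's own z axis and vertical below 0.1 rad and contact force between the fingers and soap below 0.05 N and distance between lid and case above 0.08 m), for 0.2 s.
At the end, for the whole second after the job is handed in: The bar lies in the case (within 14 mm of its middle, on its floor); the lid is seated right way up within 2.5 mm of its seat, within 5 mm of the case's centre and 0.03 rad of level; both hooks are back within 0.03 rad of upright over it; all at rest and let go (horizontal distance between soap and case below 0.014 m and z of soap in the frame of case between 0 and 0.009 m and z of lid in the frame of case between 0.034 and 0.0385 m and horizontal distance between lid and case below 0.005 m and angle between the x axis of lid and the x axis of case, either way round below 0.12 rad and angle between the z axis of lid and the z axis of case, either way round below 0.03 rad and angle between lid's own z axis and vertical below 0.1 rad and value of joint each of hook_near, hook_far below 0.03 rad and linear speed of lid below 0.01 m/s); the robot touches nothing.
It fails at once if the case is pushed down by more than 7 mm on its cushions (a push of about 30 N), or struck by the bare gripper with more than 30 N (height (world z) of seat below 0.054 m or contact force between the fingers and case above 30 N).
It fails at once if a bystander is moved by more than 3 cm (distance of any of stamp, offcut, block, jar, brush from where it was at the start of the episode above 0.03 m).
It also fails if it takes over 62 s, if anything falls off the work surface, if the arm or the gripper's body presses on something with over 40 N, if the wrist force passes 120 N, or if a joint passes its speed limit or range.

## Working session

There is one attempt and no reset: what is moved stays moved. The work goes in short steps, Python scripts to look and compute and a shell command to move; the robot and the scene stay as the last step left them, time stands still between calls to the robot, and variables do not carry over. Pictures are saved under pics/ and viewed, about 8 in all and at most 12, crops included, and the job is handed in when it is done.

```bash
mkdir -p pics; ls; python3 - <<'E'
from station import arm, snapshot, calibration, boxes_of
import cv2
for c in ("top","side"):
    cv2.imwrite(f"pics/{c}0.png",snapshot(c))
    k=calibration(c);print(c,k["intrinsics"],k["view"])
    for q in ("soap","case","lid"):
        for d in boxes_of(c,q)[:5]:print(c,q,[round(float(v)) for v in d["box"]],round(d["p"],2))
s=arm.get_state();print(s)
E
```

```text
pics
top [[484.80587112   0.         323.78214996]
 [  0.         484.80587112 195.506419  ]
 [  0.           0.           1.        ]] [[-0.01780805 -0.99958405  0.02268489 -0.02958698]
 [ 0.9920233  -0.0148325   0.12517892 -0.57270908]
 [-0.12479038  0.02473314  0.99187481 -1.26850024]
 [ 0.          0.          0.          1.        ]]
top soap [300, 198, 327, 234] 0.93
top soap [286, 145, 329, 183] 0.68
top case [188, 112, 211, 168] 0.91
top case [220, 187, 243, 237] 0.63
top lid [384, 196, 417, 248] 0.91
top lid [303, 198, 329, 232] 0.28
side [[476.71948817   0.         315.55148859]
 [  0.         476.71948817 198.68565831]
 [  0.           0.           1.        ]] [[-0.76628723 -0.6423025  -0.01585511  0.3916946 ]
 [ 0.44862311 -0.55256103  0.70243406 -0.3174008 ]
 [-0.45993607  0.53115328  0.71157221 -1.03559116]
 [ 0.          0.          0.          1.        ]]
side soap [302, 208, 330, 239] 0.65
side soap [256, 181, 287, 219] 0.63
side case [210, 332, 299, 400] 0.84
side case [145, 224, 193, 270] 0.8
side case [227, 242, 280, 294] 0.62
side lid [348, 160, 391, 201] 0.73
{'t': 0.4, 'joint_positions': array([ 1.08819014,  0.3831014 ,  0.04388944,  1.59812503, -0.01790705,
        1.16119184, -0.04987653]), 'joint_vel': array([ 5.85047453e-04, -3.11776136e-03, -9.24150227e-05, -2.79398327e-03,
       -7.83515885e-04,  1.74318441e-03, -1.10732677e-03]), 'joint_efforts': array([-1.18829434e-03, -4.32789230e+01,  1.02086272e+00, -2.49388647e+01,
        1.03995006e-02,  5.15474079e-03, -8.84133385e-06]), 'ee_pos': array([ 0.24396855, -0.60234045,  0.23103422]), 'tcp_rot': array([ 0.39522892,  0.58652449, -0.39505776,  0.58626998]), 'ft_force': array([-0.5761192 ,  0.25445734, -0.38835891]), 'wrist_torque': array([ 0.05549705, -0.04483174, -0.01100935]), 'grip_width': 1.0038236446101547}
```

View pics/top0.png

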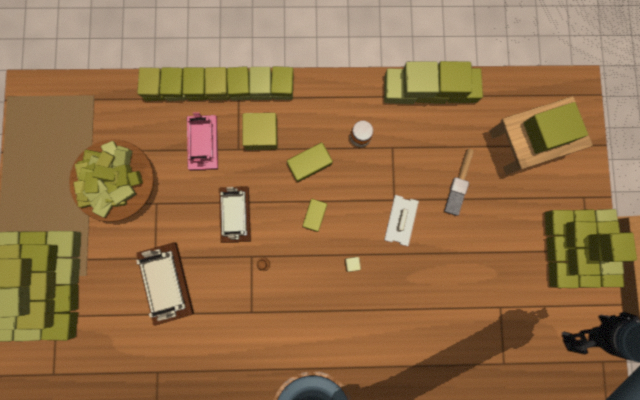

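View pics/side0.png

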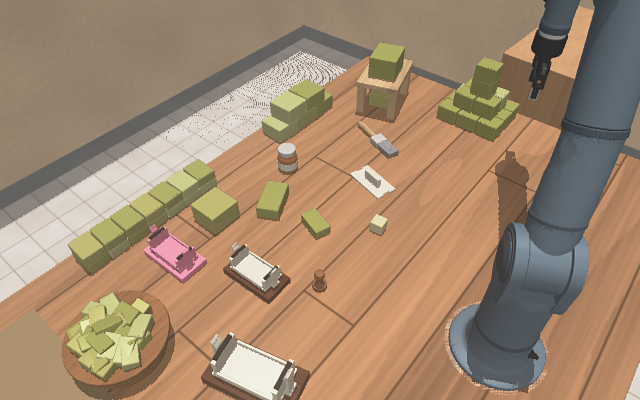

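The target case is the cream one at top (234,214). The small bar at (315,215) is about 31 px, or 80 mm, long. The lid is at (402,220). The pink case at (202,142), the large case at (163,285) and the larger bar at (310,162) are the look-alikes. Next I'll zoom in for fitting.

```bash
cat > h.py <<'E'
import numpy as np, cv2
from station import arm, snapshot, calibration, boxes_of
from scipy.spatial.transform import Rotation as R
def proj(c,P):
    k=calibration(c);P=np.atleast_2d(P);V=np.array(k["view"]);K=np.array(k["intrinsics"])
    q=P@V[:3,:3].T+V[:3,3];q=q*[1,-1,-1];q=q@K.T
    return q[:,:2]/q[:,2:]
def unproj(c,uv,z):
    k=calibration(c);V=np.array(k["view"]);K=np.array(k["intrinsics"])
    d=np.linalg.solve(K,[uv[0],uv[1],1.])*[1,-1,-1]
    o=-V[:3,:3].T@V[:3,3];d=V[:3,:3].T@d
    return o+d*(z-o[2])/d[2]
E
python3 - <<'E'
from h import *
t=cv2.imread("pics/top0.png");s=cv2.imread("pics/side0.png")
for n,uv,z in (("soap",(315,215),.028),("big",(309.5,162),.03),("case",(234,214),.04),("lid",(402,220),.005)):print(n,unproj("top",uv,z).round(3))
def crop(i,x,y,w=40): return cv2.resize(i[y-w:y+w,x-w:x+w],(260,260),interpolation=cv2.INTER_CUBIC)
a=np.hstack([crop(t,234,214),crop(t,315,215),crop(t,402,220)])
b=np.hstack([crop(s,256,270),crop(s,316,223),crop(s,372,181)])
cv2.imwrite("pics/z0.png",np.vstack([a,b]))
for c,im,x,y in (("t",t,315,215),("t",t,402,212),("t",t,412,222),("t",t,234,214),("t",t,223,214),("t",t,340,230)):print(x,y,im[y,x],cv2.cvtColor(im[y:y+1,x:x+1],cv2.COLOR_BGR2HSV)[0,0])
E
```

```text
soap [ 0.521 -0.015  0.028]
big [ 0.666 -0.002  0.03 ]
case [0.526 0.201 0.04 ]
lid [ 0.505 -0.254  0.005]
315 215 [ 89 176 183] [ 28 131 183]
402 212 [108 127 136] [ 20  53 136]
412 222 [184 204 210] [ 23  32 210]
234 214 [184 212 216] [ 26  38 216]
223 214 [156 177 181] [ 25  35 181]
340 230 [ 62 113 170] [ 14 162 170]
```

View pics/z0.png

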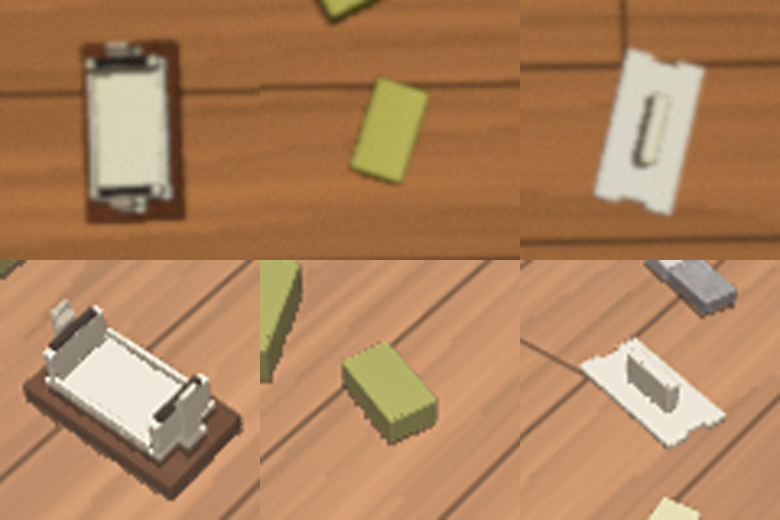

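```bash
cat > fit.py <<'E'
from h import *
from scipy.optimize import minimize
def box(x0,x1,y0,y1,z0,z1): return np.array([[x,y,z] for x in(x0,x1) for y in(y0,y1) for z in(z0,z1)])*1e-3
M={"soap":[box(-40,40,-23,23,0,28)],
"lid":[box(-64,64,-33,-11,0,5),box(-59,59,-12,12,0,5),box(-64,64,11,33,0,5),box(-30,30,-7,7,5,33)],
"case":[box(-75,75,-40,40,0,18),box(-53,53,-30,30,24,37),box(-53,-48,-30,30,24,64),box(48,53,-30,30,24,64),box(-64,-57,-8,8,24,80),box(57,64,-8,8,24,80)]}
S=4
def mask(img,thing):
    g=cv2.GaussianBlur(img,(3,3),0);h,s,v=[a.astype(int) for a in cv2.split(cv2.cvtColor(g,cv2.COLOR_BGR2HSV))]
    if thing=="soap": m=(h>21)&(s>90)
    elif thing=="lid": m=(s<90)&(v>80)
    else: m=(s<95)|(v<118)
    return m.astype(np.uint8)
def fit(img,thing,p0,cams):
    T=[]
    for c in cams:
        u=proj(c,[[p0[0],p0[1],.03]])[0].astype(int);w=42
        m=mask(img[c],thing)
        if thing=="case": m=cv2.morphologyEx(m,cv2.MORPH_OPEN,np.ones((3,3)))
        n,l=cv2.connectedComponents(m)
        sub=l[u[1]-w:u[1]+w,u[0]-w:u[0]+w]; k=np.bincount(sub[w-12:w+12,w-12:w+12][sub[w-12:w+12,w-12:w+12]>0]).argmax()
        T.append((c,u-w,(sub==k).astype(float),2*w))
    def cost(p,show=False):
        ca,sa=np.cos(p[2]),np.sin(p[2]);e=0;o=[]
        for c,off,t,n in T:
            r=np.zeros((n*S,n*S),np.uint8)
            for b in M[thing]:
                q=b.copy();q[:,0]=p[0]+ca*b[:,0]-sa*b[:,1];q[:,1]=p[1]+sa*b[:,0]+ca*b[:,1]
                uv=(proj(c,q)-off+.5)*S-.5
                cv2.fillConvexPoly(r,cv2.convexHull(np.round(uv*16).astype(np.int32)),255,shift=4)
            r=cv2.resize(r,(n,n),interpolation=cv2.INTER_AREA)/255.
            e+=np.abs(r-t).sum()/t.sum();o.append(e)
        return o if show else e
    best=None
    for d in (-.25,0,.25):
        x0=np.array(p0)+[0,0,d]
        r=minimize(cost,x0,method="Nelder-Mead",options=dict(initial_simplex=np.vstack([x0,x0+[.01,0,0],x0+[0,.01,0],x0+[0,0,.15]]),xatol=1e-5,fatol=1e-5))
        if best is None or r.fun<best.fun: best=r
    return best.x,cost(best.x,True)
E
python3 - <<'E'
from fit import *
img={c:cv2.imread(f"pics/{c}0.png") for c in("top","side")}
for n,p in (("soap",[.521,-.015,-.3]),("lid",[.505,-.254,-.25]),("case",[.525,.2,0])):
    for cams in (["top"],["side"],["top","side"]):
        x,e=fit(img,n,p,cams);print(n,cams,x.round(4),np.round(e,3))
E
```

```text
soap ['top'] [ 0.5223 -0.013  -0.3186] [0.071]
soap ['side'] [ 0.5254 -0.0155 -0.4063] [0.147]
soap ['top', 'side'] [ 0.5232 -0.0134 -0.347 ] [0.081 0.243]
lid ['top'] [ 0.5055 -0.2518 -0.2635] [0.047]Traceback (most recent call last):
  File "<stdin>", line 5, in <module>
  File "fit.py", line 37, in fit
    r=minimize(cost,x0,method="Nelder-Mead",options=dict(initial_simplex=np.vstack([x0,x0+[.01,0,0],x0+[0,.01,0],x0+[0,0,.15]]),xatol=1e-5,fatol=1e-5))
    res = _minimize_neldermead(fun, x0, args, callback, bounds=bounds,
                               **options)
    fsim[j] = func(sim[j])
              ~~~~^^^^^^^^
    fx = function(np.copy(x), *(wrapper_args + args))
  File "fit.py", line 29, in cost
    uv=(proj(c,q)-off+.5)*S-.5
        ~~~~^^^^^
  File "h.py", line 5, in proj
    k=calibration(c);P=np.atleast_2d(P);V=np.array(k["view"]);K=np.array(k["intrinsics"])
ValueError: time passes only in moves, steps and waits
```

```bash
python3 - <<'E'
from station import calibration
import pickle;pickle.dump({c:calibration(c) for c in("top","side")},open("cal.pkl","wb"))
E
sed -i 's/k=calibration(c)/k=CAL[c]/; 3a import pickle\ntry: CAL=pickle.load(open("cal.pkl","rb"))\nexcept Exception: CAL={}' h.py
python3 - <<'E'
from fit import *
img={c:cv2.imread(f"pics/{c}0.png") for c in("top","side")}
for n,p in (("soap",[.522,-.013,-.32]),("lid",[.5055,-.2518,-.26]),("case",[.525,.2,0])):
    for cams in (["top"],["side"]):
        x,e=fit(img,n,p,cams);print(n,cams,x.round(4),np.round(e,3))
s=img["side"];hs=cv2.cvtColor(s,cv2.COLOR_BGR2HSV)
# bench, soap top, soap side, lid, lid rib, block top, block side
for n,(x,y) in dict(bench=(300,250),soapt=(316,220),soaps=(322,234),soapl=(303,218),lid=(362,182),rib=(375,183),blk=(265,285),blk2=(283,288),cwall=(240,260)).items():print(n,hs[y,x])
E
```

```text
soap ['top'] [ 0.5223 -0.013  -0.3191] [0.071]
soap ['side'] [ 0.5257 -0.0154 -0.3991] [0.148]
lid ['top'] [ 0.5053 -0.2516 -0.2621] [0.047]
lid ['side'] [ 0.5076 -0.2535 -0.2725] [0.049]
case ['top'] [0.528  0.203  0.0495] [0.062]
case ['side'] [0.5318 0.2024 0.0337] [0.134]
bench [ 13 115 202]
soapt [ 28 108 181]
soaps [ 26 105 112]
soapl [ 26 104 105]
lid [ 21  21 238]
rib [ 18  44 138]
blk [ 18  43 141]
blk2 [ 12 104  86]
cwall [ 17  42 170]
```

```bash
cat > go.py <<'E'
import sys
from h import *
# go.py x y z jawyaw(rad, direction of tool z, mod pi)
x,y,z,a=map(float,sys.argv[1:5]);s=arm.get_state();Q=R.from_quat(s["tcp_rot"]);m=Q.as_matrix()
best=None
for k in (a,a+np.pi):
    Z=np.array([np.cos(k),np.sin(k),0]);X=np.array([0,0,-1.]);T=np.column_stack([X,np.cross(Z,X),Z])
    rv=(Q.inv()*R.from_matrix(T)).as_rotvec()
    if best is None or np.linalg.norm(rv)<np.linalg.norm(best[0]): best=(rv,T)
d=np.array([x,y,z])-s["ee_pos"]
print("t",round(s["t"],2),"pos",s["ee_pos"].round(4),"yaw",round(np.arctan2(m[1,2],m[0,2]),3),"j7",round(s["joint_positions"][6],2),"F",s["ft_force"].round(2),"grip",round(s["grip_width"],3))
print("turn units",np.round(np.degrees(best[0])/6,2),"shift after turn",np.round(best[1].T@d/.05,3),"shift now",np.round(m.T@d/.05,3))
E
python3 go.py .5235 -.014 .12 1.25
```

```text
t 0.4 pos [ 0.244  -0.6023  0.231 ] yaw -1.186 j7 -0.05 F [-0.58  0.25 -0.39] grip 1.004
turn units [ 6.74 -0.    0.  ] shift after turn [  2.221   1.595 -12.929] shift now [ 2.225  9.599 -8.806]
```

```bash
python3 -m inch '0 0 0 .963 0 0;0 0 0 .963 0 0;0 0 0 .963 0 0;0 0 0 .963 0 0;0 0 0 .963 0 0;0 0 0 .963 0 0;0 0 0 .963 0 0' 85 60; python3 -m inch '0 .1 -.9 0 0 0;0 .16 -1 0 0 0;0 .16 -1 0 0 0;0 .16 -1 0 0 0;0 .16 -1 0 0 0;0 .16 -1 0 0 0;0 .16 -1 0 0 0;0 .16 -1 0 0 0;0 .1 -1 0 0 0;0 .1 -1 0 0 0'; python3 go.py .5235 -.014 .12 1.25
```

```text
t: 1.1
ee_pos: [0.2441, -0.6024, 0.2313]
tcp_rot: [0.574, 0.412, -0.574, 0.412]
ft_force: [0.2, 0.0, 0.4]
grip_width: 0.997
t: 2.1
ee_pos: [0.4661, -0.1578, 0.2318]
tcp_rot: [0.574, 0.413, -0.573, 0.414]
ft_force: [0.8, -1.3, 0.1]
grip_width: 0.996
t 2.1 pos [ 0.4661 -0.1578  0.2318] yaw -1.892 j7 -1.67 F [ 0.8  -1.25  0.15] grip 0.996
turn units [-0.    0.   -0.01] shift after turn [ 2.236  0.183 -3.091] shift now [ 2.236  0.179 -3.092]
```

```bash
python3 -m inch '0 .06 -1 0 0 0;0 .06 -1 0 0 0;0 .06 -.9 0 0 0;.6 0 0 0 0 0;.8 0 0 0 0 0;.5 0 0 0 0 0;0 0 0 0 0 0'; python3 go.py .5235 -.014 .008 1.25
```

```text
t: 2.8
ee_pos: [0.5158, -0.0249, 0.1324]
tcp_rot: [-0.571, -0.416, 0.576, -0.412]
ft_force: [-1.7, 0.0, 0.9]
grip_width: 0.996
t 2.8 pos [ 0.5158 -0.0249  0.1324] yaw -1.891 j7 -2.01 F [-1.68  0.02  0.89] grip 0.996
turn units [0.   0.02 0.08] shift after turn [ 2.488  0.078 -0.256] shift now [ 2.487  0.1   -0.263]
```

```bash
python3 -m inch '.4 .1 -.26 0 0 .08;.8 0 0 0 0 0;.7 0 0 0 0 0;.58 0 0 0 0 0;0 0 0 0 0 0;0 0 0 0 0 0'; python3 go.py .5235 -.014 .008 1.25; python3 - <<'E'
from h import *
t=snapshot("top");s=snapshot("side")
u=proj("top",[[.523,-.014,.02]])[0].astype(int);v=proj("side",[[.523,-.014,.02]])[0].astype(int)
c=lambda i,u:cv2.resize(i[u[1]-40:u[1]+40,u[0]-40:u[0]+40],(400,400),interpolation=cv2.INTER_CUBIC)
cv2.imwrite("pics/z1.png",np.hstack([c(t,u),c(s,v)]))
E
```

```text
t: 3.4
ee_pos: [0.5305, -0.0146, 0.0136]
tcp_rot: [0.576, 0.411, -0.571, 0.416]
ft_force: [0.8, 0.8, 0.8]
grip_width: 0.998
t 3.4 pos [ 0.5305 -0.0146  0.0136] yaw -1.892 j7 -2.11 F [0.85 0.82 0.77] grip 0.998
turn units [-0.01 -0.   -0.09] shift after turn [ 0.112 -0.136  0.032] shift now [ 0.111 -0.137  0.032]
```

View pics/z1.png

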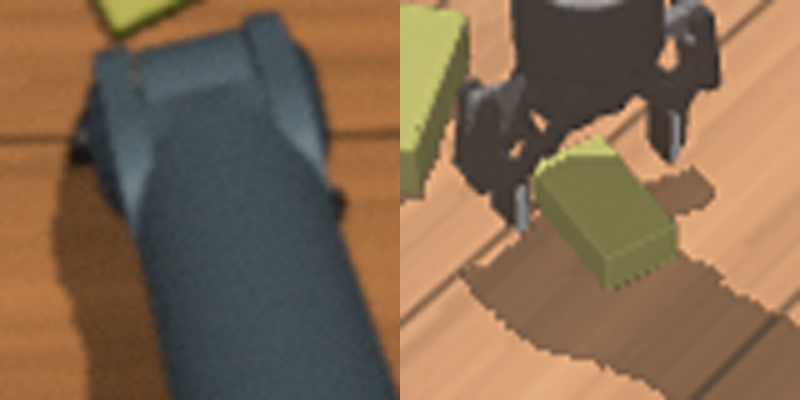

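The fingers straddle the bar in the side view, a little toward its far end. I'll correct that and close.

```bash
python3 -m inch '.1 -.13 .03 0 0 -.08;0 0 0 0 0 0;0 0 0 0 0 0'; python3 go.py .5235 -.014 .008 1.25;  python3 -m inch '0 0 0 0 0 0;0 0 0 0 0 0;0 0 0 0 0 0;0 0 0 0 0 0;0 0 0 0 0 0;0 0 0 0 0 0;0 0 0 0 0 0;0 0 0 0 0 0' 30 40;python3 go.py .5235 -.014 .008 1.25
```

```text
t: 3.8
ee_pos: [0.5227, -0.014, 0.0078]
tcp_rot: [0.574, 0.413, -0.573, 0.414]
ft_force: [0.9, 0.2, 0.2]
grip_width: 1.0
t 3.8 pos [ 0.5227 -0.014   0.0078] yaw -1.892 j7 -2.11 F [0.91 0.17 0.2 ] grip 1.0
turn units [-0.   -0.   -0.01] shift after turn [-0.004  0.015 -0.005] shift now [-0.004  0.015 -0.005]
t: 4.6
ee_pos: [0.5231, -0.0138, 0.0075]
tcp_rot: [0.574, 0.413, -0.573, 0.414]
ft_force: [0.4, -0.7, 3.0]
grip_width: 0.53
t 4.6 pos [ 0.5231 -0.0138  0.0075] yaw -1.892 j7 -2.11 F [ 0.41 -0.67  2.97] grip 0.53
turn units [-0.   -0.   -0.01] shift after turn [-0.01   0.009  0.001] shift now [-0.01   0.009  0.001]
```

```bash
python3 -m inch '-.4 0 0 0 0 0;-.9 0 0 0 0 0;-.9 0 0 0 0 0;-.6 0 0 0 0 0;0 0 0 0 0 0;0 0 0 0 0 0'; python3 go.py .5295 .2027 .148 1.608
```

```text
t: 5.2
ee_pos: [0.5221, -0.014, 0.147]
tcp_rot: [-0.573, -0.414, 0.574, -0.414]
ft_force: [-0.7, 0.8, -0.8]
grip_width: 0.526
t 5.2 pos [ 0.5221 -0.014   0.147 ] yaw -1.892 j7 -2.03 F [-0.68  0.85 -0.77] grip 0.526
turn units [-3.42  0.    0.  ] shift after turn [-0.019  0.308 -4.326] shift now [-0.021 -1.229 -4.159]
```

```bash
python3 -m inch '0 0 0 -.6 0 0;0 0 0 -.8 0 0;0 0 0 -.8 0 0;0 0 0 -.8 0 0;0 .05 -.5 -.42 0 0;0 .05 -.8 0 0 0;0 .05 -.8 0 0 0;0 .05 -.8 0 0 0;0 .05 -.8 0 0 0;0 .05 -.6 0 0 0'; python3 -m inch '0 0 0 0 0 0;0 0 0 0 0 0;0 0 0 0 0 0'; python3 go.py .5295 .2027 .148 1.608; python3 - <<'E'
from h import *
P=[[.5295,.2027,.08]];t=snapshot("top");s=snapshot("side")
cv2.imwrite("pics/s1.png",s);cv2.imwrite("pics/t1.png",t)
u=proj("top",P)[0].astype(int);v=proj("side",P)[0].astype(int)
c=lambda i,u:cv2.resize(i[u[1]-50:u[1]+50,u[0]-50:u[0]+50],(400,400),interpolation=cv2.INTER_CUBIC)
cv2.imwrite("pics/z2.png",np.hstack([c(t,u),c(s,v)]))
E
```

```text
t: 6.2
ee_pos: [0.5278, 0.2039, 0.1441]
tcp_rot: [0.488, 0.511, -0.491, 0.509]
ft_force: [0.1, 0.2, -1.4]
grip_width: 0.528
t: 6.5
ee_pos: [0.5297, 0.199, 0.1451]
tcp_rot: [0.49, 0.509, -0.493, 0.508]
ft_force: [-0.9, -0.0, -1.6]
grip_width: 0.527
t 6.5 pos [0.5297 0.199  0.1451] yaw -1.536 j7 -2.12 F [-0.88 -0.05 -1.59] grip 0.527
turn units [-0.02  0.02  0.04] shift after turn [-0.058 -0.001 -0.074] shift now [-0.058 -0.001 -0.074]
```

View pics/z2.png

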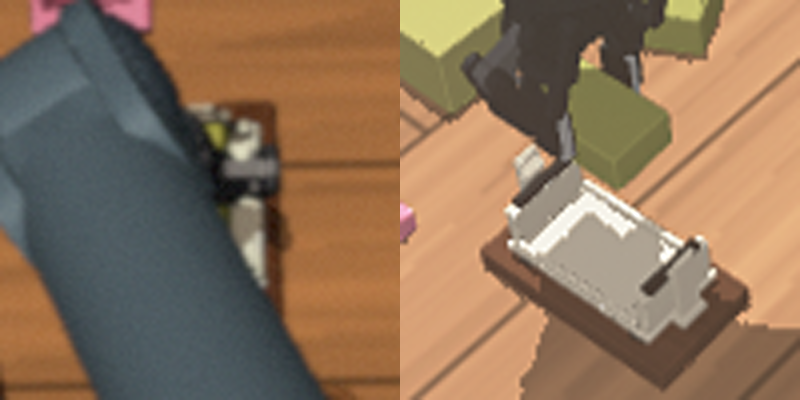

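```bash
python3 -m inch '.3 0 -.074 0 0 0;.6 0 0 0 0 0;.5 0 0 0 0 0;.3 0 0 0 0 0;0 0 0 0 0 0;0 0 0 0 0 0;0 0 0 0 0 0'; python3 go.py .5295 .2027 .0375 1.608; python3 - <<'E'
from h import *
P=[[.5295,.2027,.06]];s=snapshot("side")
v=proj("side",P)[0].astype(int)
c=lambda i,u:cv2.resize(i[u[1]-40:u[1]+40,u[0]-40:u[0]+40],(480,480),interpolation=cv2.INTER_CUBIC)
cv2.imwrite("pics/z3.png",c(s,v))
E
```

```text
t: 7.3
ee_pos: [0.5319, 0.2057, 0.0636]
tcp_rot: [0.492, 0.509, -0.49, 0.51]
ft_force: [0.6, -0.1, -1.4]
grip_width: 0.53
t 7.3 pos [0.5319 0.2057 0.0636] yaw -1.534 j7 -2.18 F [ 0.63 -0.14 -1.45] grip 0.53
turn units [-0.   -0.01 -0.03] shift after turn [ 0.522 -0.051  0.059] shift now [ 0.521 -0.052  0.059]
```

View pics/z3.png

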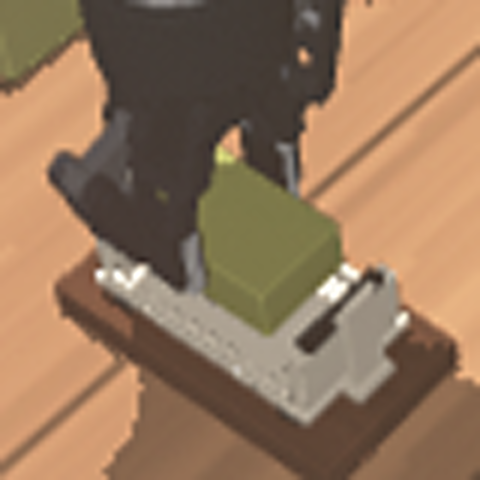

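The bar is inside the end walls and aligned. I'll lower it gently.

```bash
python3 -m inch '.1 -.05 .06 0 0 0;.1 0 0 0 0 0;.1 0 0 0 0 0;.1 0 0 0 0 0;0 0 0 0 0 0;0 0 0 0 0 0'; python3 go.py .5295 .2027 .0375 1.608
```

```text
t: 7.95
ee_pos: [0.528, 0.2021, 0.0419]
tcp_rot: [0.49, 0.509, -0.491, 0.509]
ft_force: [0.8, 0.2, -1.2]
grip_width: 0.531
t 7.95 pos [0.528  0.2021 0.0419] yaw -1.534 j7 -2.19 F [ 0.8   0.22 -1.19] grip 0.531
turn units [0.   0.   0.01] shift after turn [ 0.088  0.03  -0.011] shift now [ 0.088  0.03  -0.011]
```

```bash
python3 -m inch '.04 0 0 0 0 0;.04 0 0 0 0 0;0 0 0 0 0 0;0 0 0 0 0 0;0 0 0 0 0 0'; python3 go.py .5295 .2027 .0375 1.608
```

```text
t: 8.45
ee_pos: [0.5283, 0.2021, 0.0383]
tcp_rot: [0.491, 0.509, -0.491, 0.509]
ft_force: [0.2, -0.2, -0.5]
grip_width: 0.527
t 8.45 pos [0.5283 0.2021 0.0383] yaw -1.534 j7 -2.2 F [ 0.19 -0.25 -0.55] grip 0.527
turn units [-0. -0. -0.] shift after turn [ 0.017  0.024 -0.012] shift now [ 0.017  0.024 -0.012]
```

```bash
python3 -m inch '.01 0 0 0 0 0;0 0 0 0 0 0;0 0 0 0 0 0;0 0 0 0 0 0;0 0 0 0 0 0' 58; python3 -m inch '-.3 0 0 0 0 0;-.8 0 0 0 0 0;-1 0 0 0 0 0;-.6 0 0 0 0 0;0 0 0 0 0 0;0 0 0 0 0 0' 58; python3 go.py .506 -.2525 .18 1.306
```

```text
t: 8.95
ee_pos: [0.5284, 0.2021, 0.0379]
tcp_rot: [0.491, 0.509, -0.491, 0.509]
ft_force: [0.3, -0.3, -0.1]
grip_width: 0.676
t: 9.55
ee_pos: [0.5289, 0.2023, 0.1746]
tcp_rot: [0.492, 0.509, -0.49, 0.51]
ft_force: [0.8, 0.3, -0.1]
grip_width: 0.678
t 9.55 pos [0.5289 0.2023 0.1746] yaw -1.534 j7 -2.11 F [ 0.79  0.27 -0.12] grip 0.678
turn units [ 2.88 -0.01 -0.03] shift after turn [-0.108  1.938  8.899] shift now [-0.116 -0.795  9.073]
```

```bash
python3 -m inch '0 -.08 .6 0 0 0;0 -.08 .9 0 0 0;0 -.08 .9 0 0 0;0 -.08 .9 0 0 0;0 -.08 .9 0 0 0;0 -.08 .9 0 0 0;0 -.08 .9 0 0 0;0 -.08 .9 0 0 0;0 -.08 .9 0 0 0;0 -.08 .9 0 0 0' 45; python3 -m inch '0 0 .4 .6 0 0;0 0 0 .8 0 0;0 0 0 .8 0 0;0 0 0 .68 0 0;0 0 0 0 0 0;0 0 0 0 0 0';python3 go.py .506 -.2525 .12 1.306
python3 - <<'E'
from fit import *
img={c:snapshot(c) for c in("top","side")}
for c in img: cv2.imwrite(f"pics/{c}2.png",img[c])
for n,p in (("case",[.5295,.2027,.04]),):
    for cams in (["top"],["side"]):
        x,e=fit(img,n,p,cams);print(n,cams,x.round(4),np.round(e,3))
c=lambda i,u:cv2.resize(i[u[1]-36:u[1]+36,u[0]-36:u[0]+36],(400,400),interpolation=cv2.INTER_CUBIC)
P=[[.5295,.2027,.05]]
cv2.imwrite("pics/z4.png",np.hstack([c(img[k],proj(k,P)[0].astype(int)) for k in("top","side")]))
E
```

```text
t: 10.55
ee_pos: [0.5024, -0.2353, 0.1708]
tcp_rot: [0.49, 0.511, -0.491, 0.508]
ft_force: [0.6, 0.6, -0.6]
grip_width: 0.532
t: 11.15
ee_pos: [0.5046, -0.253, 0.1716]
tcp_rot: [-0.561, -0.431, 0.561, -0.429]
ft_force: [0.3, 0.2, -0.7]
grip_width: 0.526
t 11.15 pos [ 0.5046 -0.253   0.1716] yaw -1.833 j7 -1.49 F [ 0.25  0.22 -0.66] grip 0.526
turn units [ 0.02 -0.01  0.02] shift after turn [ 1.033  0.024 -0.016] shift now [ 1.033  0.027 -0.016]
case ['top'] [0.528  0.2023 0.0332] [0.616]
case ['side'] [0.5315 0.203  0.0387] [0.699]
```

View pics/z4.png

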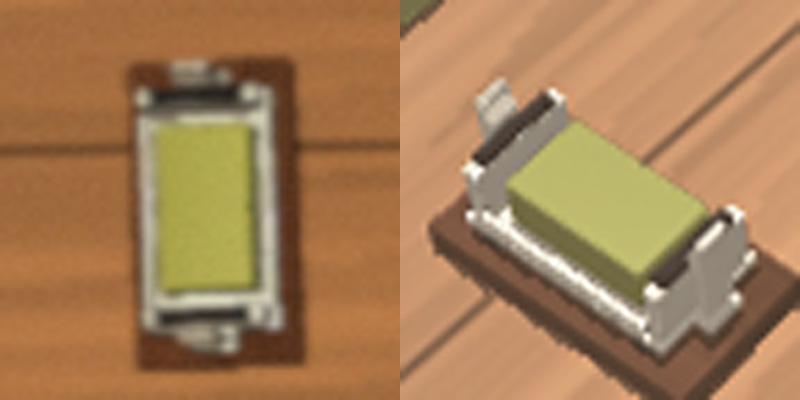

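The bar lies flat in the case and has been released. Now I'll grasp the lid by its rib.

```bash
python3 -m inch '.6 .025 -.015 0 0 0;.8 0 0 0 0 0;.8 0 0 0 0 0;.7 0 0 0 0 0;.2 0 0 0 0 0;0 0 0 0 0 0;0 0 0 0 0 0;0 0 0 0 0 0' 45 80; python3 go.py .5062 -.2525 .008 1.306
```

```text
t: 12.05
ee_pos: [0.5087, -0.2546, 0.0201]
tcp_rot: [0.562, 0.428, -0.561, 0.431]
ft_force: [0.5, -0.7, -0.2]
grip_width: 0.524
t 12.05 pos [ 0.5087 -0.2546  0.0201] yaw -1.835 j7 -1.53 F [ 0.45 -0.7  -0.2 ] grip 0.524
turn units [ 0.    0.01 -0.04] shift after turn [ 0.241 -0.059 -0.028] shift now [ 0.241 -0.06  -0.028]
```

```bash
python3 -m inch '.1 -.06 -.028 0 0 0;.08 0 0 0 0 0;.06 0 0 0 0 0;0 0 0 0 0 0;0 0 0 0 0 0;0 0 0 0 0 0';python3 go.py .5062 -.2525 .008 1.306;  python3 -m inch '0 0 0 0 0 0;0 0 0 0 0 0;0 0 0 0 0 0;0 0 0 0 0 0;0 0 0 0 0 0;0 0 0 0 0 0;0 0 0 0 0 0;0 0 0 0 0 0' 5 90;python3 go.py .5062 -.2525 .008 1.306
```

```text
t: 12.65
ee_pos: [0.5041, -0.2517, 0.0058]
tcp_rot: [0.562, 0.43, -0.562, 0.43]
ft_force: [-0.5, -0.3, -0.2]
grip_width: 0.525
t 12.65 pos [ 0.5041 -0.2517  0.0058] yaw -1.835 j7 -1.54 F [-0.52 -0.26 -0.18] grip 0.525
turn units [ 0.  0. -0.] shift after turn [-0.045  0.046  0.005] shift now [-0.045  0.046  0.005]
t: 13.45
ee_pos: [0.5044, -0.2517, 0.006]
tcp_rot: [0.562, 0.429, -0.561, 0.43]
ft_force: [-0.1, -0.4, 3.8]
grip_width: 0.149
t 13.45 pos [ 0.5044 -0.2517  0.006 ] yaw -1.835 j7 -1.54 F [-0.13 -0.41  3.82] grip 0.149
turn units [ 0.    0.   -0.01] shift after turn [-0.039  0.039  0.005] shift now [-0.039  0.039  0.005]
```

```bash
python3 -m inch '-.3 0 0 0 0 0;-.6 0 0 0 0 0;-.8 0 0 0 0 0;-.8 0 0 0 0 0;-.4 0 0 0 0 0;0 0 0 0 0 0;0 0 0 0 0 0;0 0 0 0 0 0'; python3 go.py .5277 .2025 .15 1.608
```

```text
t: 14.25
ee_pos: [0.5023, -0.251, 0.1489]
tcp_rot: [-0.561, -0.431, 0.562, -0.428]
ft_force: [0.1, -0.0, -0.5]
grip_width: 0.142
t 14.25 pos [ 0.5023 -0.251   0.1489] yaw -1.835 j7 -1.5 F [ 0.08 -0.03 -0.53] grip 0.142
turn units [-2.88 -0.01  0.04] shift after turn [-0.022  0.846 -9.044] shift now [-0.009 -1.88  -8.887]
```

```bash
python3 -m inch '0 0 0 -.5 0 0;0 0 0 -.7 0 0;0 0 0 -.7 0 0;0 0 0 -.6 0 0;0 0 0 -.38 0 0;0 0 0 0 0 0;0 .04 -.4 0 0 0;0 .08 -.8 0 0 0;0 .08 -.8 0 0 0;0 .08 -.8 0 0 0'; python3 -m inch '0 .08 -.8 0 0 0;0 .08 -.8 0 0 0;0 .08 -.8 0 0 0;0 .08 -.8 0 0 0;0 .08 -.8 0 0 0;0 .08 -.8 0 0 0;0 .08 -.8 0 0 0;0 .08 -.4 0 0 0;0 0 0 0 0 0;0 0 0 0 0 0';python3 go.py .5277 .2025 .15 1.608
```

```text
t: 15.25
ee_pos: [0.5118, -0.1098, 0.1495]
tcp_rot: [0.491, 0.509, -0.492, 0.508]
ft_force: [0.8, 1.0, -0.6]
grip_width: 0.148
t: 16.25
ee_pos: [0.5328, 0.1895, 0.1495]
tcp_rot: [0.49, 0.51, -0.491, 0.509]
ft_force: [0.6, -0.9, -0.7]
grip_width: 0.149
t 16.25 pos [0.5328 0.1895 0.1495] yaw -1.533 j7 -2.09 F [ 0.58 -0.89 -0.71] grip 0.149
turn units [0.01 0.01 0.02] shift after turn [-0.009 -0.091 -0.264] shift now [-0.01  -0.091 -0.264]
```

```bash
python3 -m inch '.2 -.09 -.26 0 0 0;.3 0 0 0 0 0;.3 0 0 0 0 0;.2 0 0 0 0 0;0 0 0 0 0 0;0 0 0 0 0 0;0 0 0 0 0 0;0 0 0 0 0 0';python3 go.py .5277 .2025 .096 1.608
python3 - <<'E'
from h import *
img={c:snapshot(c) for c in("top","side")}
for c in img: cv2.imwrite(f"pics/{c}3.png",img[c])
c=lambda i,u:cv2.resize(i[u[1]-40:u[1]+40,u[0]-40:u[0]+40],(400,400),interpolation=cv2.INTER_CUBIC)
P=[[.5295,.2027,.07]]
cv2.imwrite("pics/z5.png",np.hstack([c(img[k],proj(k,P)[0].astype(int)) for k in("top","side")]))
E
```

```text
t: 17.05
ee_pos: [0.5294, 0.2029, 0.1016]
tcp_rot: [0.491, 0.509, -0.49, 0.509]
ft_force: [0.9, 0.0, -1.0]
grip_width: 0.15
t 17.05 pos [0.5294 0.2029 0.1016] yaw -1.534 j7 -2.15 F [ 0.93  0.04 -0.99] grip 0.15
turn units [-0.   -0.   -0.02] shift after turn [ 0.111 -0.035  0.006] shift now [ 0.111 -0.035  0.006]
```

View pics/z5.png

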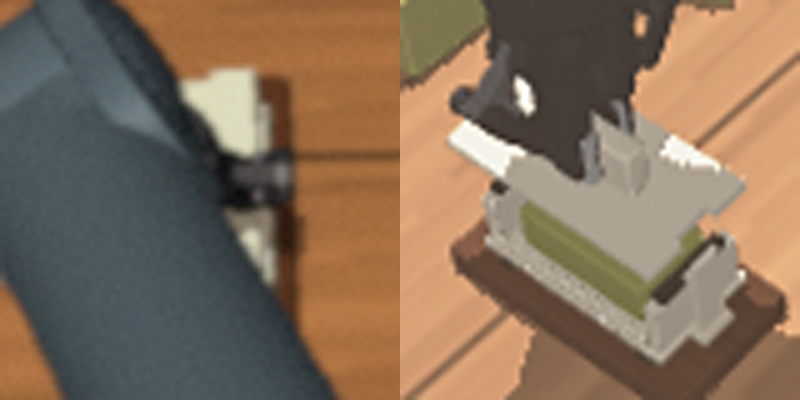

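```bash
python3 - <<'E'
from h import *
P=[[.5295,.2027,.07]];s=cv2.imread("pics/side3.png");v=proj("side",P)[0].astype(int)
im=cv2.resize(s[v[1]-40:v[1]+40,v[0]-40:v[0]+40],(800,800),interpolation=cv2.INTER_CUBIC)
def put(o,yaw,pts,col,closed=True):
    ca,sa=np.cos(yaw),np.sin(yaw);b=np.array(pts)*1e-3
    q=np.c_[o[0]+ca*b[:,0]-sa*b[:,1],o[1]+sa*b[:,0]+ca*b[:,1],o[2]+b[:,2]]
    u=((proj("side",q)-v+40+.5)*10-.5)
    cv2.polylines(im,[np.round(u).astype(np.int32)],closed,col,1)
y=.037;L=np.array([.5294+.002+.002,.2029,.0956])  # +2mm side-camera bias
for z in (5,):put(L,y,[(64,33,z),(64,11,z),(59,11,z),(59,-11,z),(64,-11,z),(64,-33,z),(-64,-33,z),(-64,-11,z),(-59,-11,z),(-59,11,z),(-64,11,z),(-64,33,z)],(0,0,255))
put(L,y,[(30,7,33),(30,-7,33),(-30,-7,33),(-30,7,33)],(0,0,255))
C=np.array([.5297+.002,.2026,.024])
put(C,y,[(62.5,8,57),(62.5,-8,57)],(255,0,0));put(C,y,[(-62.5,8,57),(-62.5,-8,57),(-62.5,-8,10),(-62.5,8,10)],(255,0,0))
put(C,y,[(75,40,-6),(75,-40,-6),(-75,-40,-6),(-75,40,-6)],(255,0,255))
cv2.imwrite("pics/z6.png",im[100:700])
E
```

```text
(no output)
```

View pics/z6.png

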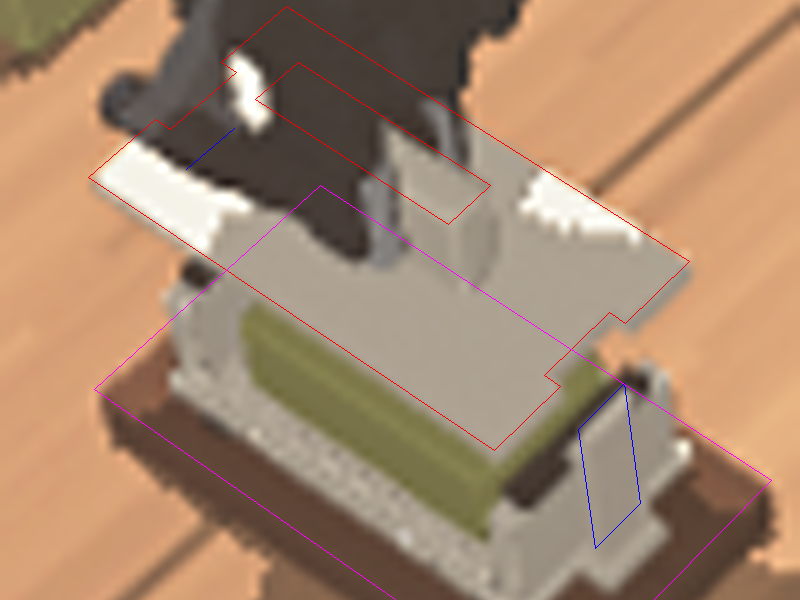

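The overlay outlines match the lid, the block and the hook to within about a pixel. Descending.

```bash
python3 -m inch '.1 -.035 .006 0 0 0;.1 0 0 0 0 0;.1 0 0 0 0 0;0 0 0 0 0 0;0 0 0 0 0 0;0 0 0 0 0 0;0 0 0 0 0 0';python3 go.py .5277 .2025 .081 1.608
```

```text
t: 17.85
ee_pos: [0.5272, 0.2024, 0.0859]
tcp_rot: [0.491, 0.509, -0.49, 0.509]
ft_force: [-0.2, 0.1, -0.8]
grip_width: 0.146
t 17.85 pos [0.5272 0.2024 0.0859] yaw -1.534 j7 -2.16 F [-0.17  0.12 -0.77] grip 0.146
turn units [-0. -0. -0.] shift after turn [ 0.099  0.01  -0.002] shift now [ 0.099  0.01  -0.002]
```

```bash
for i in 1; do python3 -m inch '.06 .01 0 0 0 0;.04 0 0 0 0 0;0 0 0 0 0 0;0 0 0 0 0 0'; python3 -m inch '.03 0 0 0 0 0;0 0 0 0 0 0;0 0 0 0 0 0'; python3 -m inch '.03 0 0 0 0 0;0 0 0 0 0 0;0 0 0 0 0 0'; done | grep -E 'pos|force'
```

```text
ee_pos: [0.5271, 0.2023, 0.0806]
ft_force: [0.2, 0.2, 0.4]
ee_pos: [0.5274, 0.2024, 0.0793]
ft_force: [-0.3, -0.5, 0.0]
ee_pos: [0.5275, 0.2024, 0.0778]
ft_force: [-1.3, -1.0, 0.4]
```

```bash
(python3 -m inch '.02 0 0 0 0 0;.02 0 0 0 0 0;0 0 0 0 0 0'; python3 -m inch '.02 0 0 0 0 0;0 0 0 0 0 0;0 0 0 0 0 0'; python3 -m inch '.02 0 0 0 0 0;0 0 0 0 0 0;0 0 0 0 0 0') | grep -E 'pos|force'
```

```text
ee_pos: [0.5283, 0.2024, 0.0766]
ft_force: [-1.5, -0.9, 5.8]
ee_pos: [0.5285, 0.2026, 0.076]
ft_force: [-1.6, -1.0, 6.2]
ee_pos: [0.5287, 0.2027, 0.0752]
ft_force: [-2.2, -1.1, 7.9]
```

```bash
(python3 -m inch '.03 0 0 0 0 0;0 0 0 0 0 0;0 0 0 0 0 0'; python3 -m inch '.02 0 0 0 0 0;0 0 0 0 0 0;0 0 0 0 0 0'; python3 -m inch '.02 0 0 0 0 0;0 0 0 0 0 0;0 0 0 0 0 0') | grep -E 'pos|force'; python3 go.py .5277 .2025 .081 1.608
```

```text
ee_pos: [0.529, 0.2029, 0.0741]
ft_force: [-2.7, -0.9, 8.8]
ee_pos: [0.5293, 0.203, 0.0735]
ft_force: [-1.7, -1.5, 10.5]
ee_pos: [0.5276, 0.2028, 0.0706]
ft_force: [-1.3, 0.3, 3.1]
t 20.65 pos [0.5276 0.2028 0.0706] yaw -1.533 j7 -2.17 F [-1.26  0.34  3.11] grip 0.143
turn units [ 0.   -0.01 -0.01] shift after turn [-0.208  0.002  0.006] shift now [-0.208  0.002  0.005]
```

```bash
(python3 -m inch '.02 0 0 0 0 0;0 0 0 0 0 0;0 0 0 0 0 0'; python3 -m inch '.02 0 0 0 0 0;0 0 0 0 0 0;0 0 0 0 0 0'; python3 -m inch '.02 0 0 0 0 0;0 0 0 0 0 0;0 0 0 0 0 0') | grep -E 'pos|force'; python3 go.py .5277 .2025 .081 1.608
```

```text
ee_pos: [0.5277, 0.2027, 0.0695]
ft_force: [-1.6, 0.1, 4.8]
ee_pos: [0.5277, 0.2027, 0.0687]
ft_force: [-1.2, 0.3, 6.1]
ee_pos: [0.5278, 0.2027, 0.068]
ft_force: [-2.9, 0.9, 7.9]
t 21.55 pos [0.5278 0.2027 0.068 ] yaw -1.534 j7 -2.18 F [-2.89  0.93  7.94] grip 0.147
turn units [-0.   -0.   -0.01] shift after turn [-0.26  -0.002  0.004] shift now [-0.26  -0.001  0.004]
```

```bash
(python3 -m inch '.02 0 0 0 0 0;0 0 0 0 0 0;0 0 0 0 0 0'; python3 -m inch '.02 0 0 0 0 0;0 0 0 0 0 0;0 0 0 0 0 0'; python3 -m inch '.02 0 0 0 0 0;0 0 0 0 0 0;0 0 0 0 0 0') | grep -E 'pos|force'
```

```text
ee_pos: [0.5278, 0.2027, 0.0672]
ft_force: [-3.5, -0.0, 9.6]
ee_pos: [0.5278, 0.2027, 0.0665]
ft_force: [-3.9, -0.5, 10.5]
ee_pos: [0.5278, 0.2027, 0.0658]
ft_force: [-3.5, -0.1, 12.4]
```

```bash
(python3 -m inch '.02 0 0 0 0 0;0 0 0 0 0 0;0 0 0 0 0 0'; python3 -m inch '.02 0 0 0 0 0;0 0 0 0 0 0;0 0 0 0 0 0'; python3 -m inch '.02 0 0 0 0 0;0 0 0 0 0 0;0 0 0 0 0 0') | grep -E 'pos|force'
```

```text
ee_pos: [0.5278, 0.2027, 0.0648]
ft_force: [-3.6, 0.1, 12.2]
ee_pos: [0.5278, 0.2027, 0.0641]
ft_force: [-5.1, -0.5, 14.5]
ee_pos: [0.5278, 0.2027, 0.0634]
ft_force: [-4.7, -1.3, 15.6]
```

```bash
(python3 -m inch '.02 0 0 0 0 0;0 0 0 0 0 0;0 0 0 0 0 0'; python3 -m inch '.02 0 0 0 0 0;0 0 0 0 0 0;0 0 0 0 0 0') | grep -E 'pos|force'; python3 - <<'E'
from h import *
s=snapshot("side")
v=proj("side",[[.5295,.2027,.07]])[0].astype(int)
cv2.imwrite("pics/z7.png",cv2.resize(s[v[1]-36:v[1]+36,v[0]-40:v[0]+40],(800,600) if 0 else (660,594),interpolation=cv2.INTER_CUBIC))
E
```

```text
ee_pos: [0.5278, 0.2027, 0.0627]
ft_force: [-5.1, -1.6, 17.1]
ee_pos: [0.5278, 0.2027, 0.062]
ft_force: [-6.5, -1.2, 19.3]
```

View pics/z7.png

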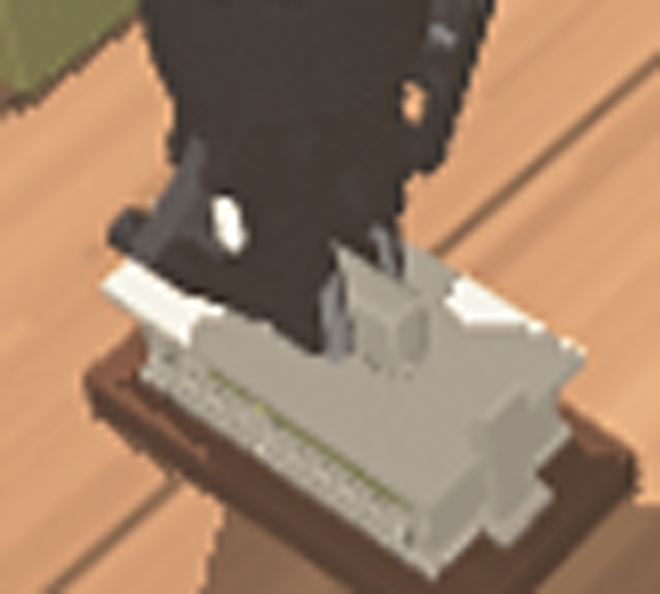

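```bash
python3 -m inch '-.04 0 0 0 0 0;-.04 0 0 0 0 0;-.03 0 0 0 0 0;0 0 0 0 0 0;0 0 0 0 0 0' | grep -E 'pos|force'; python3 -m inch '0 0 0 0 0 0;0 0 0 0 0 0;0 0 0 0 0 0;0 0 0 0 0 0' 32 | grep -E 'pos|force'; python3 -m inch '-.4 0 0 0 0 0;-.8 0 0 0 0 0;-.8 0 0 0 0 0;-.5 0 0 0 0 0;0 0 .5 0 0 0;0 0 1 0 0 0;0 0 1 0 0 0;0 0 1 0 0 0;0 0 0 0 0 0' ; python3 - <<'E'
from h import *
c=lambda i,u:cv2.resize(i[u[1]-34:u[1]+34,u[0]-34:u[0]+34],(400,400),interpolation=cv2.INTER_CUBIC)
P=[[.5295,.2027,.06]];o=[]
for k in("top","side"):
    i=snapshot(k);cv2.imwrite(f"pics/{k}8.png",i);o.append(c(i,proj(k,P)[0].astype(int)))
cv2.imwrite("pics/z8.png",np.hstack(o))
E
```

```text
ee_pos: [0.5278, 0.2027, 0.0657]
ft_force: [-2.6, -0.0, 9.3]
ee_pos: [0.5286, 0.2024, 0.0652]
ft_force: [0.8, -0.1, 4.7]
t: 25.8
ee_pos: [0.5328, 0.0157, 0.1878]
tcp_rot: [0.492, 0.505, -0.497, 0.506]
ft_force: [-0.3, 0.7, -0.6]
grip_width: 0.377
```

View pics/z8.png

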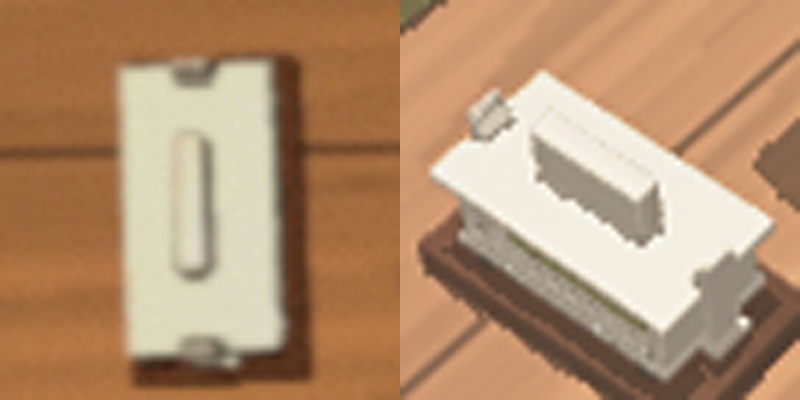

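```bash
cat > lidfit.py <<'E'
import sys
from fit import *
n=sys.argv[1]
img={c:cv2.imread(f"pics/{c}{n}.png") for c in("top","side")}
pl=np.array([(64,33),(64,-33),(-64,-33),(-64,33)])*1e-3
def obs(c,thr):
    h,s,v=cv2.split(cv2.cvtColor(img[c],cv2.COLOR_BGR2HSV));u=proj(c,[[.5295,.2027,.065]])[0].astype(int);w=34
    m=((v>thr)&(s<75)).astype(np.uint8)[u[1]-w:u[1]+w,u[0]-w:u[0]+w]
    k,l,st,_=cv2.connectedComponentsWithStats(m);m=(l==1+st[1:,4].argmax()).astype(np.uint8)
    hull=cv2.convexHull(cv2.findNonZero(m));f=np.zeros_like(m);cv2.fillConvexPoly(f,hull,1);return f.astype(float),u-w
def cost(p,c,T,off):
    x,y,a,z,pt=p;q=R.from_euler("ZY",[a,pt]).apply(np.c_[pl,np.full(4,.005)])+[x,y,z]
    r=np.zeros((68*S,68*S),np.uint8);cv2.fillConvexPoly(r,np.round(((proj(c,q)-off+.5)*S-.5)*16).astype(np.int32),255,shift=4)
    return np.abs(cv2.resize(r,(68,68),interpolation=cv2.INTER_AREA)/255.-T).sum()/T.sum()
Tt=obs("top",150);Ts=obs("side",200)
def nm(f,x0,d):
    x0=np.array(x0);return minimize(f,x0,method="Nelder-Mead",options=dict(initial_simplex=np.vstack([x0]+[x0+np.eye(len(x0))[i]*d[i] for i in range(len(d))]),xatol=1e-6,fatol=1e-6))
a=nm(lambda p:cost([*p,.061,0],"top",*Tt),[.528,.2025,.036],[.006,.006,.06]);rel=a.x-[.528,.2026,.036]
print("top lid",a.x.round(4),"rel to case",rel.round(4),round(a.fun,3))
for z0 in(.061,.066):
    b=nm(lambda p:cost([.5318+rel[0],.2026+rel[1],a.x[2],*p],"side",*Ts),[z0,0],[.006,.04]);z,p=b.x
    print("side z",z.round(4),"pitch",p.round(4),"far z",(z-.064*np.sin(p)).round(4),"near z",(z+.064*np.sin(p)).round(4),round(b.fun,3))
E
python3 lidfit.py 8
```

```text
top lid [0.5295 0.2026 0.0331] rel to case [ 0.0015 -0.     -0.0029] 0.044
side z 0.0617 pitch -0.0558 far z 0.0652 near z 0.0581 0.06
side z 0.0618 pitch -0.0539 far z 0.0653 near z 0.0584 0.059
```

The fit shows the lid tilted: the near end is down and hooked, but the far end is still about 4 mm high. I'll straddle the rib with the fingers open about 32 mm and press the plate at its far end.

```bash
python3 go.py .5775 .2043 .12 1.608
```

```text
t 25.9 pos [0.5328 0.0245 0.1883] yaw -1.539 j7 -1.75 F [0.21 0.78 0.7 ] grip 0.376
turn units [-0.05  0.01  0.03] shift after turn [ 1.366  1.026 -3.56 ] shift now [ 1.361  1.01  -3.567]
```

```bash
python3 -m inch '0 .2 -.6 0 0 0;0 .2 -.8 0 0 0;0 .2 -.8 0 0 0;0 .2 -.8 0 0 0;0 .2 -.5 0 0 0;.5 0 0 0 0 0;.5 0 0 0 0 0;.3 0 0 0 0 0;0 0 0 0 0 0;0 0 0 0 0 0' 32 >/dev/null; python3 -m inch '0 0 0 0 0 0;0 0 0 0 0 0;0 0 0 0 0 0'>/dev/null;python3 go.py .5775 .2043 .082 1.608
```

```text
t 27.2 pos [0.5782 0.2043 0.126 ] yaw -1.534 j7 -2.12 F [ 0.06  0.31 -0.42] grip 0.373
turn units [-0.01 -0.01 -0.02] shift after turn [ 0.88  -0.015 -0.001] shift now [ 0.88  -0.016 -0.001]
```

```bash
python3 -m inch '.4 0 0 0 0 0;.4 0 0 0 0 0;0 0 0 0 0 0;0 0 0 0 0 0;0 0 0 0 0 0'|grep -E 'pos|force'; (python3 -m inch '.06 0 0 0 0 0;.06 0 0 0 0 0;0 0 0 0 0 0;0 0 0 0 0 0';python3 -m inch '.06 0 0 0 0 0;0 0 0 0 0 0;0 0 0 0 0 0';python3 -m inch '.03 0 0 0 0 0;0 0 0 0 0 0;0 0 0 0 0 0';python3 -m inch '.03 0 0 0 0 0;0 0 0 0 0 0;0 0 0 0 0 0') |grep -E 'pos|force'
```

```text
ee_pos: [0.5785, 0.2046, 0.0862]
ft_force: [0.1, 0.0, -0.8]
ee_pos: [0.5773, 0.2041, 0.0787]
ft_force: [-0.7, 0.4, -0.5]
ee_pos: [0.5773, 0.2041, 0.0755]
ft_force: [0.6, 0.9, -0.9]
ee_pos: [0.5774, 0.2041, 0.0742]
ft_force: [-0.4, -0.3, -0.3]
ee_pos: [0.5773, 0.2041, 0.0726]
ft_force: [-0.4, 0.6, -0.2]
```

```bash
for k in 1; do python3 -m inch '.03 0 0 0 0 0;0 0 0 0 0 0;0 0 0 0 0 0';python3 -m inch '.03 0 0 0 0 0;0 0 0 0 0 0;0 0 0 0 0 0';python3 -m inch '.03 0 0 0 0 0;0 0 0 0 0 0;0 0 0 0 0 0';python3 -m inch '.03 0 0 0 0 0;0 0 0 0 0 0;0 0 0 0 0 0'; done |grep -E 'pos|force'
```

```text
ee_pos: [0.5773, 0.2041, 0.0711]
ft_force: [0.2, 1.0, -0.2]
ee_pos: [0.5773, 0.2041, 0.0696]
ft_force: [0.1, -0.1, -0.4]
ee_pos: [0.5773, 0.2041, 0.0681]
ft_force: [-0.4, 0.1, -0.2]
ee_pos: [0.5773, 0.2041, 0.0666]
ft_force: [0.0, 0.5, -0.5]
```

```bash
for k in 1; do python3 -m inch '.03 0 0 0 0 0;0 0 0 0 0 0;0 0 0 0 0 0';python3 -m inch '.02 0 0 0 0 0;0 0 0 0 0 0;0 0 0 0 0 0';python3 -m inch '.02 0 0 0 0 0;0 0 0 0 0 0;0 0 0 0 0 0';python3 -m inch '.02 0 0 0 0 0;0 0 0 0 0 0;0 0 0 0 0 0'; done |grep -E 'pos|force'
```

```text
ee_pos: [0.5777, 0.2042, 0.0657]
ft_force: [-1.2, -0.2, 2.8]
ee_pos: [0.5777, 0.2042, 0.065]
ft_force: [-0.8, -1.7, 4.9]
ee_pos: [0.5777, 0.2043, 0.0644]
ft_force: [-2.3, -1.1, 6.8]
ee_pos: [0.5778, 0.2043, 0.0637]
ft_force: [-2.4, -1.3, 8.5]
```

```bash
for k in 1; do python3 -m inch '.02 0 0 0 0 0;0 0 0 0 0 0;0 0 0 0 0 0';python3 -m inch '.02 0 0 0 0 0;0 0 0 0 0 0;0 0 0 0 0 0';python3 -m inch '.02 0 0 0 0 0;0 0 0 0 0 0;0 0 0 0 0 0'; done |grep -E 'pos|force'
```

```text
ee_pos: [0.5778, 0.2043, 0.0629]
ft_force: [-3.0, -1.0, 11.7]
ee_pos: [0.5778, 0.2043, 0.0623]
ft_force: [-3.4, -2.2, 11.0]
ee_pos: [0.5778, 0.2043, 0.0617]
ft_force: [-4.0, -1.8, 13.8]
```

```bash
for k in 1; do python3 -m inch '.02 0 0 0 0 0;0 0 0 0 0 0;0 0 0 0 0 0';python3 -m inch '.02 0 0 0 0 0;0 0 0 0 0 0;0 0 0 0 0 0'; done |grep -E 'pos|force'
```

```text
ee_pos: [0.5778, 0.2043, 0.0611]
ft_force: [-6.7, -2.8, 15.5]
ee_pos: [0.5778, 0.2043, 0.0606]
ft_force: [-6.2, -2.8, 19.3]
```

```bash
for k in 1; do python3 -m inch '.02 0 0 0 0 0;0 0 0 0 0 0;0 0 0 0 0 0'; done |grep -E 'pos|force'
```

```text
ee_pos: [0.5779, 0.2043, 0.06]
ft_force: [-6.8, -2.9, 20.6]
```

```bash
python3 -m inch '-.1 0 0 0 0 0;-.4 0 0 0 0 0;-.8 0 0 0 0 0;-.8 0 0 0 0 0;-.4 0 0 0 0 0;0 0 .5 0 0 0;0 0 1 0 0 0;0 0 1 0 0 0;0 0 1 0 0 0;0 0 0 0 0 0' 32|grep pos;python3 -m inch '0 0 0 0 0 0;0 0 0 0 0 0'|grep pos; python3 - <<'E'
from h import *
for k in("top","side"): cv2.imwrite(f"pics/{k}9.png",snapshot(k))
E
python3 lidfit.py 9
```

```text
ee_pos: [0.584, 0.0166, 0.1801]
ee_pos: [0.5836, 0.031, 0.181]
top lid [0.5295 0.2026 0.0334] rel to case [ 0.0015  0.     -0.0026] 0.044
side z 0.0612 pitch -0.0475 far z 0.0642 near z 0.0582 0.06
side z 0.0613 pitch -0.0473 far z 0.0643 near z 0.0583 0.06
```

```bash
python3 - <<'E'
from h import *
a=cv2.imread("pics/side8.png",0).astype(np.float32);b=cv2.imread("pics/side9.png",0).astype(np.float32)
def T(o):
    return [(o[0]+np.cos(.036)*x-np.sin(.036)*y,o[1]+np.sin(.036)*x+np.cos(.036)*y,z) for x,y,z in P]
P=[(64,33,66),(64,-33,66),(-64,33,66),(-64,-33,66),(30,0,94),(-30,0,94),(62,0,81),(-62,0,81),(75,40,18),(-75,40,18)]
P=[(x/1e3,y/1e3,z/1e3) for x,y,z in P]
for p,q in zip(P,proj("side",T((.5318,.2026)))):
    u=q.round().astype(int);w=6
    f=lambda i:i[u[1]-w:u[1]+w+1,u[0]-w:u[0]+w+1]
    M=np.eye(2,3,dtype=np.float32)
    try:cc,M=cv2.findTransformECC(f(a),f(b),M,cv2.MOTION_TRANSLATION,(3,200,1e-5),None,1);print(p,u,M[:,2].round(2),round(cc,3))
    except cv2.error as e:print(p,u,"fail")
d=np.abs(a-b)[150:330,180:340];print(np.argwhere(d>25).shape, (np.argwhere(d>25)+[150,180])[:40].tolist())
E
```

```text
(0.064, 0.033, 0.066) [224 256] [-0.01  0.02] 1.0
(0.064, -0.033, 0.066) [243 239] [-0.01 -0.02] 1.0
(-0.064, 0.033, 0.066) [264 283] [0.01 0.01] 1.0
(-0.064, -0.033, 0.066) [283 264] [ 0.17 -0.66] 0.799
(0.03, 0.0, 0.094) [243 246] [-0.    0.01] 1.0
(-0.03, 0.0, 0.094) [262 259] [0.01 0.03] 0.993
(0.062, 0.0, 0.081) [234 243] [-0.01  0.01] 1.0
(-0.062, 0.0, 0.081) [272 269] [0.03 0.01] 1.0
(0.075, 0.04, 0.018) [222 267] [0.   0.01] 1.0
(-0.075, 0.04, 0.018) [267 299] [-0.01 -0.01] 1.0
(2217, 2) [[150, 265], [150, 266], [150, 267], [150, 268], [150, 269], [150, 270], [150, 271], [150, 272], [150, 273], [150, 274], [150, 275], [150, 276], [150, 277], [150, 278], [150, 279], [150, 280], [150, 281], [150, 282], [150, 283], [150, 284], [150, 285], [150, 299], [150, 300], [150, 301], [150, 302], [150, 303], [150, 304], [150, 305], [150, 306], [150, 307], [150, 308], [150, 309], [150, 310], [150, 311], [150, 315], [150, 316], [150, 317], [150, 318], [150, 319], [151, 265]]
```

```bash
python3 go.py .4817 .2009 .12 1.608
```

```text
t 34.5 pos [0.5837 0.032  0.1811] yaw -1.53 j7 -1.77 F [0.08 0.56 0.26] grip 0.376
turn units [ 0.04 -0.01  0.  ] shift after turn [ 1.222 -1.912 -3.451] shift now [ 1.227 -1.899 -3.457]
```

```bash
python3 -m inch '0 -.4 -.6 0 0 0;0 -.4 -.8 0 0 0;0 -.4 -.8 0 0 0;0 -.4 -.8 0 0 0;0 -.3 -.45 0 0 0;.5 0 0 0 0 0;.5 0 0 0 0 0;.22 0 0 0 0 0;0 0 0 0 0 0;0 0 0 0 0 0' 32 >/dev/null; python3 -m inch '0 0 0 0 0 0;0 0 0 0 0 0;0 0 0 0 0 0'>/dev/null;python3 go.py .4817 .2009 .074 1.608
```

```text
t 35.8 pos [0.4833 0.1982 0.1211] yaw -1.534 j7 -2.16 F [ 0.12  0.3  -0.5 ] grip 0.373
turn units [-0.01 -0.   -0.02] shift after turn [ 0.942 -0.03  -0.055] shift now [ 0.942 -0.031 -0.055]
```

```bash
for k in 1; do python3 -m inch '.3 -.03 -.055 0 0 0;.4 0 0 0 0 0;.18 0 0 0 0 0;0 0 0 0 0 0;0 0 0 0 0 0;0 0 0 0 0 0';python3 -m inch '.05 0 0 0 0 0;0 0 0 0 0 0;0 0 0 0 0 0';python3 -m inch '.03 0 0 0 0 0;0 0 0 0 0 0;0 0 0 0 0 0';python3 -m inch '.03 0 0 0 0 0;0 0 0 0 0 0;0 0 0 0 0 0';python3 -m inch '.03 0 0 0 0 0;0 0 0 0 0 0;0 0 0 0 0 0';python3 -m inch '.03 0 0 0 0 0;0 0 0 0 0 0;0 0 0 0 0 0'; done |grep -E 'pos|force'
```

```text
ee_pos: [0.4816, 0.2012, 0.0768]
ft_force: [0.0, 0.3, 0.7]
ee_pos: [0.4812, 0.2008, 0.074]
ft_force: [0.1, -0.2, -0.1]
ee_pos: [0.4809, 0.2008, 0.0722]
ft_force: [-0.9, 0.6, -0.1]
ee_pos: [0.4809, 0.2008, 0.0706]
ft_force: [0.7, -0.2, -0.3]
ee_pos: [0.4809, 0.2008, 0.0692]
ft_force: [0.1, 0.5, -0.0]
ee_pos: [0.4809, 0.2008, 0.0677]
ft_force: [-0.4, -1.1, -0.8]
```

```bash
for k in 1; do python3 -m inch '.02 0 0 0 0 0;0 0 0 0 0 0;0 0 0 0 0 0';python3 -m inch '.02 0 0 0 0 0;0 0 0 0 0 0;0 0 0 0 0 0';python3 -m inch '.02 0 0 0 0 0;0 0 0 0 0 0;0 0 0 0 0 0';python3 -m inch '.02 0 0 0 0 0;0 0 0 0 0 0;0 0 0 0 0 0'; done |grep -E 'pos|force'
```

```text
ee_pos: [0.481, 0.2008, 0.0667]
ft_force: [-0.3, -0.9, 1.1]
ee_pos: [0.4811, 0.2009, 0.0659]
ft_force: [-0.4, 0.1, 0.4]
ee_pos: [0.4811, 0.2009, 0.0652]
ft_force: [-0.1, -0.8, 5.4]
ee_pos: [0.4811, 0.2009, 0.0644]
ft_force: [-1.3, -1.6, 7.8]
```

```bash
python3 -m inch '-.1 0 0 0 0 0;-.4 0 0 0 0 0;-.8 0 0 0 0 0;-.8 0 0 0 0 0;-.4 0 0 0 0 0;0 0 .5 0 0 0;0 0 1 0 0 0;0 0 1 0 0 0;0 0 1 0 0 0;0 0 0 0 0 0'|grep pos;python3 -m inch '0 0 0 0 0 0;0 0 0 0 0 0;0 0 0 0 0 0'|grep -E 'pos|force'; python3 - <<'E'
from h import *
out=[]
for cam,o in(("side",(.5318,.2026)),("top",(.528,.2026))):
    s=snapshot(cam);cv2.imwrite(f"pics/{cam}10.png",s);v=proj(cam,[[.5295,.2027,.06]])[0].astype(int)
    im=cv2.resize(s[v[1]-34:v[1]+34,v[0]-27:v[0]+27],(400,504),interpolation=cv2.INTER_CUBIC) if cam=="top" else cv2.resize(s[v[1]-34:v[1]+34,v[0]-27-7:v[0]+34],(400*68//54,504)) ;k=504/68
    off=v-[27 if cam=="top" else 34,34];ca,sa=np.cos(.036),np.sin(.036)
    def put(p,col):
        b=np.array(p)*1e-3;q=np.c_[o[0]+ca*b[:,0]-sa*b[:,1],o[1]+sa*b[:,0]+ca*b[:,1],b[:,2]]
        u=(proj(cam,q)-off+.5)*k-.5;cv2.polylines(im,[np.round(u).astype(np.int32)],True,col,1)
    for z in (66,):put([(64,33,z),(64,11,z),(59,11,z),(59,-11,z),(64,-11,z),(64,-33,z),(-64,-33,z),(-64,-11,z),(-59,-11,z),(-59,11,z),(-64,11,z),(-64,33,z)],(0,0,255))
    put([(30,7,94),(30,-7,94),(-30,-7,94),(-30,7,94)],(0,0,255))
    for g in(1,-1):put([(g*62.5,8,81),(g*62.5,-8,81),(g*56,-8,69),(g*56,8,69)],(255,0,0))
    put([(75,40,18),(75,-40,18),(-75,-40,18),(-75,40,18)],(255,0,255));out.append(im[:,:400] if cam=="top" else im)
r=np.hstack(out);print(r.shape);cv2.imwrite("pics/z10.png",r[:, :800] if r.shape[1]<=800 else cv2.resize(r,(800,int(504*800/r.shape[1]))))
E
```

```text
ee_pos: [0.487, 0.0163, 0.1879]
ee_pos: [0.4873, 0.0281, 0.1887]
ft_force: [-0.9, 0.8, 0.0]
(504, 903, 3)
```

View pics/z10.png

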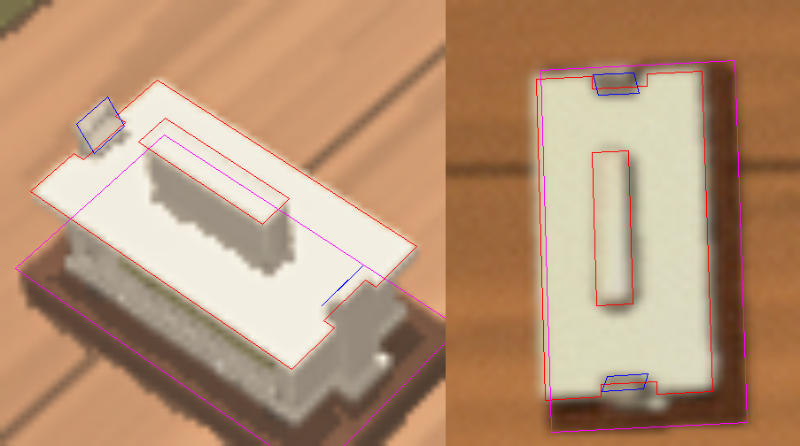

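The level, seated lid outline matches all four corners in the side view, and both hooks sit at their upright outlines. The probes at the two ends also agreed. Handing in.

```bash
python3 -c "
from station import arm
print(arm.get_state()['t']);print(arm.sign_off())"
```

```text
40.5
the job is handed in; nothing more can be done
None
```

The soap is packed and the lid is on. I handed the job in at 40.5 s; it reported no verdict.

**What I did:** I laid the 80 mm bar flat in the small cream case and released it. I then picked the lid up by its rib, set it on, and pushed it down to about 19 N. A second push of about 21 N on the far end, made to be sure, left the lid unmoved. All pushes stayed below 30 N.

**What the last checks showed:**
- **Level:** pressing lightly at each end met the lid at the same height, to within about 0.3 mm.
- **Seated:** the contact height was about 66–67 mm, against 66 mm for a seated lid. That relies on my estimate of how far the fingertips sit back when partly open.
- **Hooks:** in the side picture the lid's corners match a level, seated outline, and both hooks look upright. The top picture is off by a pixel or so.
- **Clear:** the gripper is well away from the case and touching nothing.

**Disagreements and gaps:**
- An automatic outline fit read a 0.05 rad tilt, with the far end high. I put that down to the hooks spoiling the outline, because the touch probes and the final picture both showed the lid level.
- I felt only small force drops, not a clear click, so the snap is judged from height, level and hook position.
- I did not measure the bystanders afterwards.

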